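Ready the bench winder: fit the spool, then trip its roller-lever limit switch

TASK

Get the bench winder ready: put the tall empty spool, foot flange down, on the winder's upright spindle so that it sits fully down on the platter, and let go of it. Then reset the winder at the limit switch that has the roller: push its arm over until it clicks, well short of its end stop, hold it there a moment, and back off so that it springs back upright. Leave the switch with the plain rod untripped and do not knock the tin or the short spool about.

Things in the scene. Friction and masses are not known exactly. Their poses are not given: they have to be found in the camera images.
- spool_mid (a point): centre (half-way up, 55 mm above its underside) of the tall off-white plastic spool, which stands loose and upright on the bench: 110 mm tall in all, a plain barrel 50 mm in diameter on a foot flange 90 mm in diameter and 8 mm thick, no top flange; a bore of 26 mm runs right through. z points up along the bore. About 0.14 kg
- spindle_tip (a point): top of the winder's upright steel spindle, fixed: 18 mm in diameter, 70 mm tall, its last 12 mm tapering to 6 mm; z up. The winder is a grey base 130 x 130 mm with a gearbox 65 mm tall that lies 65 to 135 mm from the spindle along this frame's +x, with a 35 mm motor stub on its +y end
- spindle_foot (a point): centre of the top of the platter (dark steel disc, 92 mm in diameter, 30 mm above the bench) at the foot of the spindle, 70 mm below spindle_tip; the spool's underside rests here when fully down, so spool_mid is then 55 mm above this point
- roller_switch: limit switch with the roller: aluminium box 42 x 40 x 70 mm on a fixed stand, its top 112 mm above the bench; origin under the middle of the stand's foot (80 x 70 mm). The lever pivots on the +y side of the box, 95 mm up, and swings towards this frame's +x (so it is pushed from its -x side towards +x); the lever plane is 34 mm and the roller's middle 46 mm out along +y
- roller (a point): centre of the black roller, 30 mm in diameter and 18 mm wide (its axle along the switch's y), freely turning at the end of the steel lever, 75 mm from the pivot, 170 mm above the bench when the lever is upright; it moves with the lever
- roller_arm (a joint): angle of the roller lever: 0 upright at rest, growing as it tips towards the switch's +x; it clicks at 0.6 rad and must not go beyond 1.05 rad (the end stop is at 1.15). A spring brings it back by itself; at the roller it takes about 1.2 N to start and 5 to 6 N at the click
- rod_switch: the other limit switch, same box and stand, with a plain thin straight rod (6 mm thick, 100 mm long, pivot 95 mm up) in place of the roller lever: leave it alone. It and the roller switch may stand on either side of the winder
- rod_arm (a joint): angle of the plain rod: 0 upright at rest; must stay below 0.3 rad
- tin: bystander: open aluminium tin, 72 mm across the rim and 75 mm tall; origin under its centre
- short_spool: bystander: short flanged spool, 76 mm in diameter and 50 mm tall; origin under its centre
Not all that is in view belongs to the job. Leave any orange or purple look-alike of the part that bears spool_mid alone.

How it is judged:
By the outcome, as a careful person would: the job done as asked, in the order asked, and still so for the second after the job is handed in, with the robot touching nothing.
It also fails if it takes over 59 s, if anything falls off the work surface, if the arm or the gripper's body presses on something with over 40 N, if the wrist force passes 120 N, or if a joint passes its speed limit or range.

ROBOT

A 6-joint arm with a two-finger parallel gripper is mounted at the origin on the work surface. World frame = base frame: x ahead of the robot, y to its left, z up, the work surface at z = 0. Lengths are in m, angles in rad, forces in N, time in s.
With the tool pointing down it reaches from about 0.375 to 0.975 m from the base axis. Payload 3.8 kg.
Tool frame: the origin (TCP) lies at the very end of the fingers, on their centre line; the grasp point (between the pads) lies 19 mm behind it (bot.pinch_z is the distance from the TCP to the grasp point, in m); x points along the fingers, y is the direction in which the jaws open and shut, and the axes are right-handed (so a half turn about x gives the same grasp; the last joint's range is limited). The gripper opens to 85 mm and grips with 20 to 120 N. Pads are 22 mm wide; open, the fingers measure 114 mm over their backs; the gripper's body (76 mm by 85 mm) begins 54 mm behind the grasp point. The pads swing forward as they close: fully open they stand 13 mm farther back than shut.
Start: joints at [1.182, 0.264, 1.604, -0, 1.274, -0.037], TCP at [0.233, 0.634, 0.196] pointing down, gripper open.
Joint ranges: [-2.63, 2.63], [-0.94, 2.18], [0.31, 2.57], [-1.31, 4.45], [0, 2.66], [-2.55, 2.55]. Speed limits (rad/s): [2.57, 2.57, 3.14, 3.14, 3.14, 3.14].

INTERFACE

Orientations are given as a rotation vector (axis times angle).
In Python, from workcell import monitor, imaging, finish_job, bot gives the robot as it stands.
- The arm moves only by the tool jog_arm, never from a script. Its argument "rows" is a list of rows, each a list of 7 numbers: the shift along the tool's x, y, z in m, then the turn, a rotation vector about the tool's x, y, z in rad, then the opening in per cent of the stroke, from 0 (shut) to 100 (fully open). A call has 1 to 20 rows; each row is the pose to reach, as a shift and turn from the pose measured when the call began, along the tool's axes at that moment; what a row does not reach only later rows make up. A row lasts 1/10 s, in which the tool goes at most 50 mm and 8.59 degrees, less where a joint would pass 70% of its speed; a pose out of reach is approached as far as the arm can. A call with a gripper value outside its range is refused whole. The fingers move at their own pace and stop on an object; "force" is the grip in N (left out, the last holds). Time passes only in rows, so rows that repeat a pose let the fingers close. It gives the time, the measured TCP pose, the force and the opening at its end, in the units of the state.
- monitor.read_state(): the state, without advancing time (a new reading comes with each control period).
- imaging.read_camera(name): name is "side" or "top" or "wrist"; returns the picture (420x560x3 uint8, blue, green, red); there is no depth.
- imaging.camera_params(name): a dict with "fx", "fy", "cx", "cy" (pixels), "T" (4x4, takes a point from camera to world coordinates); the wrist camera has in their place "T_tool_cam" (4x4, takes a point from camera to tool coordinates, whose origin is the TCP and whose axes are the tool frame's). Camera axes: x right, y down, z forward; pixel columns grow to the right and rows downward; lengths in m; the calibration is good to about 2 mm. A picture is of the moment at which its call begins: read the wrist's pose just before it. camera_params takes no time and is no camera call.
- finish_job(): hands the job in, once; it reports no verdict.
The state is a dict: "time": time; "q": joint angles; "joint_vel": joint speeds; "joint_torque": joint torques, N m; "tool_pos": TCP position; "tcp_rot": TCP orientation; "wrist_force": force on the tool from outside, world axes, zero at the start; "torque": the same for the moment, N m; "width": opening from 0.0 (shut) to 1.0 (fully open).
Only numpy, scipy, OpenCV 4.12 (cv2) and the standard library are available. Lean on these libraries where they do the work, as an engineer would, in place of code of your own. Each camera call takes 0.05 s, during which the arm holds its last target. There are 200 camera calls.

## Working session

There is one attempt and no reset: what is moved stays moved. The work goes in short steps, Python scripts to look and compute and a tool call to move; the robot and the scene stay as the last step left them, time stands still between calls to the robot, and variables do not carry over. Pictures are saved under pics/ and viewed, about 8 in all and at most 12, crops included, and the job is handed in when it is done.

Besides the shell and the picture viewer there is one more tool, called after "Emit:" as name(argument=value, ...), one argument or row to a line, values as JSON. jog_arm: Moves the arm, as the interface text tells. Its arguments: {"type":"object","properties":{"rows":{"type":"array","items":{"type":"array","items":{"type":"number"}}},"force":{"type":"number"}},"required":["rows"]}

```bash
mkdir -p pics; cat > h.py <<'E'
from workcell import monitor, imaging, finish_job, bot
import numpy as np, cv2
from scipy.spatial.transform import Rotation as R
def cam(n):
    s=monitor.read_state(); p=imaging.camera_params(n); im=imaging.read_camera(n)
    if 'T' in p: T=np.array(p['T'])
    else:
        W=np.eye(4); W[:3,:3]=R.from_rotvec(s['tcp_rot']).as_matrix(); W[:3,3]=s['tool_pos']; T=W@np.array(p['T_tool_cam'])
    return im,(p['fx'],p['fy'],p['cx'],p['cy'],T)
def ray(c,u,v):
    d=c[4][:3,:3]@np.array([(u-c[2])/c[0],(v-c[3])/c[1],1]); return c[4][:3,3],d
def onz(c,u,v,z):
    o,d=ray(c,u,v); return o+d*(z-o[2])/d[2]
def proj(c,P):
    q=np.linalg.inv(c[4])@np.append(P,1); return c[0]*q[0]/q[2]+c[2],c[1]*q[1]/q[2]+c[3]
E
python3 - <<'E'
from h import *
for n in('top','side'):
    im,c=cam(n); cv2.imwrite(f'pics/{n}0.png',im); print(n,c[:4],c[4].round(3).tolist())
print(monitor.read_state())
E
```

```text
top (502.33250871226204, 502.33250871226204, 278.6516819236953, 214.89819523426166) [[-0.0, -0.998, 0.066, 0.458], [-1.0, 0.0, -0.001, 0.1], [0.001, -0.066, -0.998, 1.246], [0.0, 0.0, 0.0, 1.0]]
side (409.41987794999153, 409.41987794999153, 284.097462414512, 216.48363468449975) [[0.819, -0.386, 0.425, 0.183], [-0.574, -0.576, 0.582, -0.406], [0.02, -0.721, -0.693, 0.732], [0.0, 0.0, 0.0, 1.0]]
{'time': 0.1, 'q': array([ 1.18209414e+00,  2.64667118e-01,  1.60525253e+00, -3.90090643e-06,
        1.27369246e+00, -3.69071963e-02]), 'joint_vel': array([ 0.0003262 , -0.0031383 , -0.00319487, -0.00025479,  0.00239487,
        0.0016833 ]), 'joint_torque': array([ 4.38803409e-04, -5.16700315e+01, -3.68592954e+01, -3.42951148e-05,
        6.29415706e-03, -4.96060818e-05]), 'tool_pos': array([0.23232305, 0.63297752, 0.19528565]), 'tcp_rot': array([ 0.27449887,  1.55353596, -0.27761403]), 'wrist_force': array([ 0.03014257, -0.16280507,  0.22825614]), 'torque': array([0.00143431, 0.05220948, 0.07206639]), 'width': 0.9982719538771612}
```

View pics/top0.png

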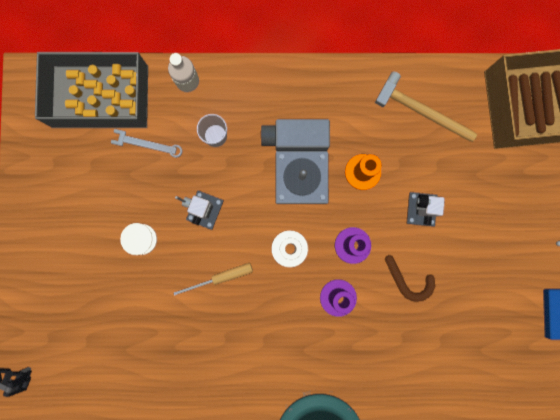

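View pics/side0.png

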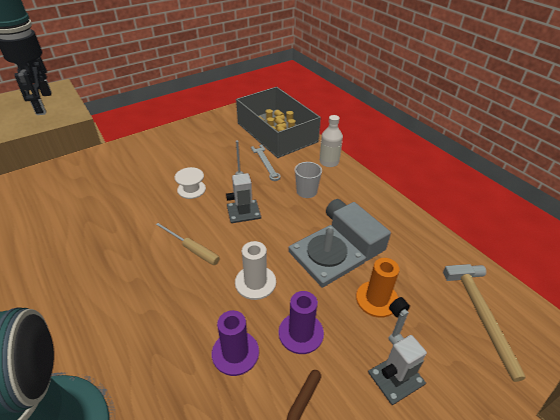

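Top: white tall spool at (290,249), winder platter at (302,176), roller switch at (427,209), rod switch at (205,209), short spool at (138,239), tin at (212,130). The side view confirms it: roller at (400,305), spool at (255,270).

```bash
python3 - <<'E'
from h import *
im,c=cam('top'); im2,c2=cam('side')
a=cv2.resize(im[105:275,255:345],None,fx=3.4,fy=3.4,interpolation=cv2.INTER_CUBIC)
b=cv2.resize(im[185:235,395:455],None,fx=4.8,fy=4.8,interpolation=cv2.INTER_CUBIC)
d=cv2.resize(im2[285:405,360:435],None,fx=2.8,fy=2.8,interpolation=cv2.INTER_CUBIC)
o=np.zeros((590,620,3),np.uint8); o[:a.shape[0],:a.shape[1]]=a; o[:b.shape[0],310:310+b.shape[1]]=b; o[245:245+d.shape[0],310:310+d.shape[1]]=d
cv2.imwrite('pics/crop1.png',o)
hsv=cv2.cvtColor(im,cv2.COLOR_BGR2HSV)
m=((hsv[...,1]<40)&(hsv[...,2]>190)).astype(np.uint8); m[:,:265]=0;m[:,320:]=0;m[:225]=0;m[275:]=0
k,_=cv2.findContours(m,0,1); k=max(k,key=cv2.contourArea); (u,v),r=cv2.minEnclosingCircle(k); print('flange',u,v,r,onz(c,u,v,.008), 'ell',cv2.fitEllipse(k))
# bore
hole=np.zeros_like(m); cv2.drawContours(hole,[k],-1,1,-1); hole&=1-m
k,_=cv2.findContours(hole,0,1); k=max(k,key=cv2.contourArea); e=cv2.fitEllipse(k);print('bore',e,onz(c,*e[0],.11))
# platter
g=im.astype(int).max(2); m=((g<75)).astype(np.uint8); m[:150]=0;m[205:]=0;m[:,:276]=0;m[:,328:]=0
k,_=cv2.findContours(m,0,1)
for q in k:
  if cv2.contourArea(q)>300: e=cv2.fitEllipse(q); print('platter',e,onz(c,*e[0],.03))
E
```

```text
flange 289.2542419433594 248.4149932861328 17.979625701904297 [0.45713851 0.07281291 0.008     ] ell ((289.26470947265625, 248.41607666015625), (34.80439376831055, 35.34281921386719), 164.46339416503906)
bore ((290.163330078125, 248.441650390625), (10.786629676818848, 10.969919204711914), 48.80780792236328) [0.45717388 0.07303009 0.11      ]
```

View pics/crop1.png

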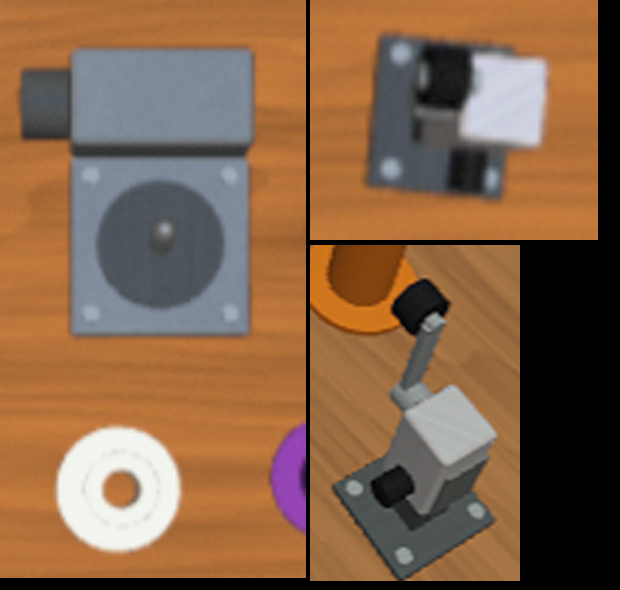

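```bash
cat >> h.py <<'E'
def tri(c1,p1,c2,p2):
    o,d=ray(c1,*p1); o2,d2=ray(c2,*p2); A=np.stack([d,-d2],1); t=np.linalg.lstsq(A,o2-o,rcond=None)[0]
    a=o+d*t[0]; b=o2+d2*t[1]; return (a+b)/2,np.linalg.norm(a-b)
def goal(P,yaw=None):
    """tool-axis shift and turn from the present pose; yaw = heading of tool y, tool down"""
    s=monitor.read_state(); M=R.from_rotvec(s['tcp_rot']); 
    sh=M.inv().apply(np.array(P)-s['tool_pos'])
    w=np.zeros(3)
    if yaw is not None:
        y=np.array([np.cos(yaw),np.sin(yaw),0]); 
        if y@M.as_matrix()[:,1]<0:y=-y
        x=np.array([0,0,-1.]); G=R.from_matrix(np.stack([x,y,np.cross(x,y)],1)); w=(M.inv()*G).as_rotvec()
    print('goal',np.round(P,4),'shift',sh.round(4),'turn',w.round(3))
E
python3 - <<'E'
from h import *
im,c=cam('top'); im2,c2=cam('side')
g=lambda x,y,f,x0,y0:((x+.5)/f-.5+x0,(y+.5)/f-.5+y0)
t=lambda x,y:g(x,y,3.4,255,105); s=lambda x,y:g(x-310,y,4.8,395,185)
print('platter',onz(c,*t(160,244.5),.03),'tip',onz(c,*t(163.5,227),.1))
for p in[(72,157),(248,157),(249,334),(72,334)]: print('base',onz(c,*t(*p),.02))
print('roller',onz(c,*s(444,77),.178),tri(c,s(444,77),c2,g(421-310,305-245,2.8,360,285)))
print('box',onz(c,*s(503,99),.112))
for p in[(382,35),(515,47),(500,197),(368,185)]: print('foot',onz(c,*s(*p),.008))
print('rodtip',onz(c,180,199,.19))
S=monitor.read_state();print(R.from_rotvec(S['tcp_rot']).as_matrix().round(3))
goal((.457,.073,.28),np.pi/2)
E
```

```text
platter [0.63192945 0.04266452 0.03      ] tip [0.63385002 0.04357968 0.1       ]
base [0.69728283 0.10581164 0.02      ]
base [ 0.6972822  -0.02185424  0.02      ]
base [ 0.56840991 -0.0217204   0.02      ]
base [0.56842628 0.10579417 0.02      ]
roller [ 0.55898284 -0.20807688  0.178     ] (array([ 0.5600375 , -0.21011171,  0.17290817]), np.float64(0.0015557176861142115))
box [ 0.55477772 -0.25479842  0.112     ]
foot [ 0.5967825  -0.22558466  0.008     ]
foot [ 0.5905513  -0.29412643  0.008     ]
foot [ 0.51309406 -0.28479053  0.008     ]
foot [ 0.51927934 -0.21704128  0.008     ]
rodtip [0.56140113 0.30723028 0.19      ]
[[-0.     0.345  0.939]
 [-0.001  0.939 -0.345]
 [-1.    -0.001 -0.   ]]
goal [0.457 0.073 0.28 ] shift [-0.0837 -0.4488  0.4039] turn [-0.352 -0.     0.001]
```

Emit:
jog_arm(
  rows=[
    [-0.04,0,0,0,0,0,100],
    [-0.084,0,0,0,0,0,100],
    [-0.084,-0.037,0.034,-0.1,0,0,100],
    [-0.084,-0.075,0.067,-0.2,0,0,100],
    [-0.084,-0.112,0.101,-0.3,0,0,100],
    [-0.084,-0.15,0.135,-0.352,0,0,100],
    [-0.084,-0.187,0.168,-0.352,0,0,100],
    [-0.084,-0.224,0.202,-0.352,0,0,100],
    [-0.084,-0.262,0.236,-0.352,0,0,100],
    [-0.084,-0.299,0.269,-0.352,0,0,100],
    [-0.084,-0.337,0.303,-0.352,0,0,100],
    [-0.084,-0.374,0.337,-0.352,0,0,100],
    [-0.084,-0.411,0.37,-0.352,0,0,100],
    [-0.084,-0.449,0.404,-0.352,0,0,100],
    [-0.084,-0.449,0.404,-0.352,0,0,100],
    [-0.084,-0.449,0.404,-0.352,0,0,100],
    [-0.084,-0.449,0.404,-0.352,0,0,100],
  ],
)

```text
time: 2.0
tool_pos: [0.4567, 0.0735, 0.2803]
tcp_rot: [-0.0, 1.571, 0.0]
wrist_force: [-0.0, -0.5, 0.1]
width: 0.995
```

```bash
python3 - <<'E'
from h import *
im,c=cam('wrist'); cv2.imwrite('pics/w1.png',im)
s=monitor.read_state(); print(s['time'],s['tool_pos'],s['q'].round(2),s['width'],c[4].round(3).tolist())
print('expect bore top',proj(c,(.457,.073,.11)))
goal((.457,.073,.066),np.pi/2)
E
```

```text
2.05 [0.45663122 0.07389606 0.28032424] [ 0.11 -0.19  1.92 -0.    1.41 -1.47] 0.9998245501446124 [[-0.001, 0.959, 0.282, 0.385], [1.0, 0.001, -0.0, 0.074], [-0.0, 0.282, -0.959, 0.458], [0.0, 0.0, 0.0, 1.0]]
expect bore top (np.float64(286.3848224001081), np.float64(182.58462677677355))
goal [0.457 0.073 0.066] shift [ 0.2143 -0.0009  0.0005] turn [ 0.002 -0.001  0.   ]
```

View pics/w1.png

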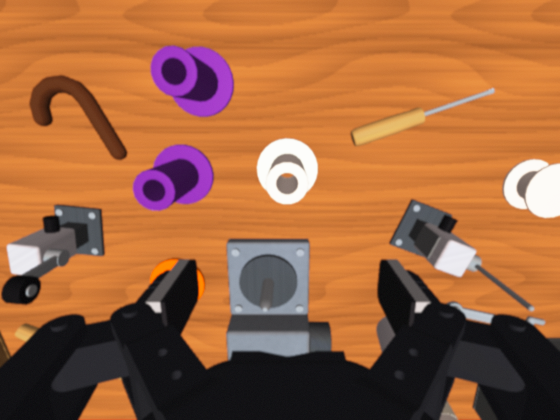

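The wrist view shows the bore at (287,183), which matches the expected (286,183). The spindle is at about (266,290). Descending and gripping.

Emit:
jog_arm(
  rows=[
    [0.04,-0.001,0,0,0,0,100],
    [0.08,-0.001,0,0,0,0,100],
    [0.12,-0.001,0,0,0,0,100],
    [0.15,-0.001,0,0,0,0,100],
    [0.18,-0.001,0,0,0,0,100],
    [0.2,-0.001,0,0,0,0,100],
    [0.214,-0.001,0,0,0,0,100],
    [0.214,-0.001,0,0,0,0,100],
    [0.214,-0.001,0,0,0,0,50],
    [0.214,-0.001,0,0,0,0,40],
    [0.214,-0.001,0,0,0,0,40],
    [0.214,-0.001,0,0,0,0,40],
    [0.214,-0.001,0,0,0,0,40],
    [0.214,-0.001,0,0,0,0,40],
    [0.214,-0.001,0,0,0,0,40],
  ],
  force=40,
)

```text
time: 3.55
tool_pos: [0.4582, 0.0729, 0.0684]
tcp_rot: [-0.001, 1.568, 0.001]
wrist_force: [-0.5, 0.6, 5.2]
width: 0.549
```

Emit:
jog_arm(
  rows=[
    [-0.02,0,0,0,0,0,40],
    [-0.05,0,0,0,0,0,40],
    [-0.08,0,0,0,0,0,40],
    [-0.11,0,0,0,0,0,40],
    [-0.13,0,0,0,0,0,40],
    [-0.13,0,0,0,0,0,40],
    [-0.13,0,0,0,0,0,40],
  ],
)

```text
time: 4.25
tool_pos: [0.458, 0.0728, 0.1985]
tcp_rot: [-0.001, 1.567, 0.001]
wrist_force: [-0.1, 0.6, -1.6]
width: 0.55
```

```bash
python3 - <<'E'
from h import *
im,c=cam('wrist'); im2,c2=cam('side')
o=np.zeros((420,800,3),np.uint8); o[:,:560]=im; o[:,560:]=im2[100:380,170:330].repeat(1,0).repeat(1,1) [0:0] if 0 else cv2.resize(im2[60:340,170:330],(240,420)); cv2.imwrite('pics/w2.png',o)
print(monitor.read_state()); goal((.6325,.043,.195),np.pi/2)
print('tip',proj(c,(.633,.043,.1)))
E
```

```text
{'time': 4.35, 'q': array([ 1.04074756e-01, -1.48116268e-01,  2.03800203e+00,  5.70882674e-06,
        1.25145332e+00, -1.46787782e+00]), 'joint_vel': array([0.00181139, 0.00841414, 0.00693054, 0.00018509, 0.00104019,
       0.00027209]), 'joint_torque': array([-5.29274403e-03, -2.95313770e+01, -3.80039763e+01,  1.24830112e-04,
       -3.98345059e-02,  2.14561319e-04]), 'tool_pos': array([0.456633  , 0.07273385, 0.19674658]), 'tcp_rot': array([-8.81865365e-04,  1.57054448e+00,  9.31483221e-04]), 'wrist_force': array([-0.10946764, -0.42133542, -1.4165285 ]), 'torque': array([ 0.03342792,  0.00268911, -0.02864206]), 'width': 0.5510986889460648}
goal [0.6325 0.043  0.195 ] shift [ 0.0018 -0.0299  0.1758] turn [ 0.001  0.    -0.   ]
tip (np.float64(259.3034096259084), np.float64(351.58292414145535))
```

View pics/w2.png

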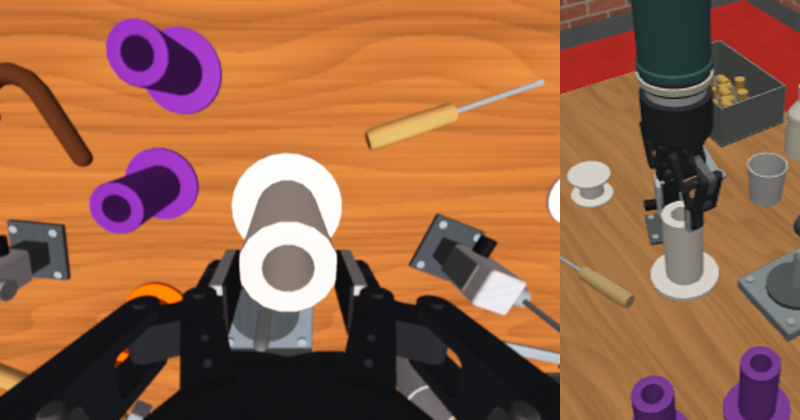

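Spool held, bore top at (288,268) and flange centre at about (287,207). Measuring its offset and tilt in the hand.

```bash
python3 - <<'E'
from h import *
im,c=cam('wrist'); s=monitor.read_state(); p=s['tool_pos']; print(p)
hsv=cv2.cvtColor(im,cv2.COLOR_BGR2HSV); w=((hsv[...,1]<30)&(hsv[...,2]>215)).astype(np.uint8); w[:,:225]=0;w[:,350:]=0
ks,_=cv2.findContours(w,cv2.RETR_CCOMP,cv2.CHAIN_APPROX_NONE)
for k in ks:
    if cv2.contourArea(k)>300: print('area',cv2.contourArea(k),cv2.boundingRect(k),cv2.fitEllipse(k))
print(onz(c,288,268,p[2]+.043), onz(c,287,207,p[2]-.067+.006))
for dz,nm in((.043,'top'),(-.059,'flange')): print(nm,proj(c,(p[0],p[1],p[2]+dz)))
E
```

```text
[0.45654296 0.07273422 0.19655157]
area 6740.5 (240, 222, 96, 90) ((287.5718078613281, 266.28094482421875), (89.00770568847656, 96.43899536132812), 87.29487609863281)
area 2090.5 (260, 243, 56, 50) ((287.7261047363281, 267.6272888183594), (48.8860969543457, 54.51490783691406), 88.41828155517578)
area 3952.0 (232, 154, 109, 84) ((286.37847900390625, 204.5086212158203), (96.30949401855469, 101.60843658447266), 89.76040649414062)
[0.45540812 0.07394164 0.23955157] [0.45472927 0.07322993 0.13555157]
top (np.float64(285.52969221240187), np.float64(270.0903442777875))
flange (np.float64(286.3811400186795), np.float64(209.8392734873894))
```

Emit:
jog_arm(
  rows=[
    [0,-0.005,0.03,0,0,0,40],
    [0,-0.012,0.07,0,0,0,40],
    [0,-0.019,0.11,0,0,0,40],
    [0,-0.025,0.145,0,0,0,40],
    [0,-0.028,0.165,0,0,0,40],
    [0,-0.03,0.1765,0,0,0,40],
    [0,-0.03,0.1765,0,0,0,40],
    [0,-0.03,0.1765,0,0,0,40],
    [0,-0.03,0.1765,0,0,0,40],
  ],
)

```text
time: 5.3
tool_pos: [0.6317, 0.0432, 0.1961]
tcp_rot: [-0.001, 1.572, 0.001]
wrist_force: [0.5, 0.2, -2.1]
width: 0.551
```

```bash
python3 - <<'E'
from h import *
im,c=cam('top'); im2,c2=cam('side'); s=monitor.read_state(); p=s['tool_pos']; print(p,s['wrist_force'])
d=cv2.resize(im2[120:300,260:400],None,fx=3,fy=3,interpolation=cv2.INTER_CUBIC)
cv2.imwrite('pics/s3.png',d)
goal((.633,.043,.096),np.pi/2)
print('tip side',proj(c2,(.633,.043,.1)),'crop',(np.array(proj(c2,(.633,.043,.1)))-[260,120])*3, 'flange bottom ctr',(np.array(proj(c2,(p[0],p[1],p[2]-.067)))-[260,120])*3)
E
```

```text
[0.63211205 0.04321049 0.19668301] [ 0.25626012  0.0594638  -1.59551777]
goal [0.633 0.043 0.096] shift [ 0.1007 -0.0002  0.0009] turn [ 0.002 -0.    -0.   ]
tip side (np.float64(329.33073753173784), np.float64(227.31602267166218)) crop [207.9922126  321.94806801] flange bottom ctr [210.87369607 292.82106688]
```

View pics/s3.png

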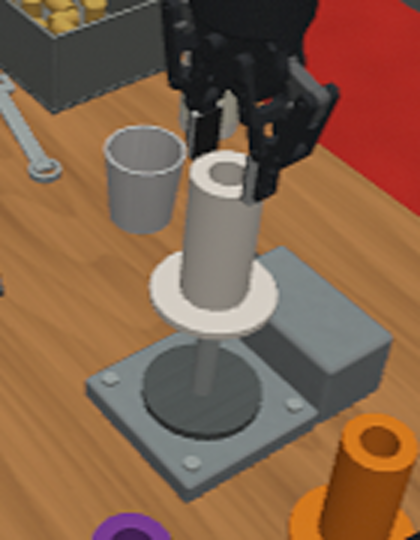

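Side view: the spool axis (222,177)→(214,291) lines up with the spindle (209,337)→(203,392) within about 1 mm. Lowering.

Emit:
jog_arm(
  rows=[
    [0.015,0,0.001,0,0,0,40],
    [0.03,0,0.001,0,0,0,40],
    [0.04,0,0.001,0,0,0,40],
    [0.05,0,0.001,0,0,0,40],
    [0.05,0,0.001,0,0,0,40],
  ],
)

```text
time: 5.9
tool_pos: [0.6312, 0.0432, 0.1437]
tcp_rot: [-0.001, 1.576, 0.001]
wrist_force: [-0.6, 0.4, -1.2]
width: 0.549
```

Emit:
jog_arm(
  rows=[
    [0.015,0,0.001,0,0,0,40],
    [0.028,0,0.001,0,0,0,40],
    [0.036,0,0.001,0,0,0,40],
    [0.042,0,0.001,0,0,0,40],
    [0.042,0,0.001,0,0,0,40],
  ],
)

```text
time: 6.4
tool_pos: [0.6311, 0.0431, 0.1002]
tcp_rot: [-0.001, 1.578, 0.001]
wrist_force: [1.0, -0.3, -1.4]
width: 0.553
```

Emit:
jog_arm(
  rows=[
    [0.002,0,0,0,0,0,40],
    [0.004,0,0,0,0,0,40],
    [0.005,0,0,0,0,0,40],
  ],
)

```text
time: 6.7
tool_pos: [0.6328, 0.0428, 0.0986]
tcp_rot: [-0.002, 1.574, 0.001]
wrist_force: [-4.2, -0.9, 12.6]
width: 0.553
```

Emit:
jog_arm(
  rows=[
    [0,0,0,0,0,0,70],
    [0,0,0,0,0,0,100],
    [0,0,0,0,0,0,100],
    [0,0,0,0,0,0,100],
    [0,0,0,0,0,0,100],
    [-0.02,0,0,0,0,0,100],
    [-0.05,0,0,0,0,0,100],
    [-0.09,0,0,0,0,0,100],
    [-0.13,0,0,0,0,0,100],
    [-0.17,0,0,0,0,0,100],
    [-0.17,0,0,0,0,0,100],
  ],
)

```text
time: 7.8
tool_pos: [0.6374, 0.0431, 0.2769]
tcp_rot: [-0.001, 1.561, 0.001]
wrist_force: [0.3, -0.4, 0.5]
width: 0.996
```

```bash
python3 - <<'E'
from h import *
im,c=cam('wrist'); im2,c2=cam('side')
o=np.zeros((420,800,3),np.uint8); o[:,:560]=im; o[:,560:]=cv2.resize(im2[170:310,270:350],(240,420)); cv2.imwrite('pics/w4.png',o)
s=monitor.read_state();print(s['tool_pos'],s['wrist_force'],s['width'])
print('top if seated',[(proj(c2,(.633+a,.043,z))-np.array([270,170]))*3 for a,z in((0,.14),(0,.038))])
a=-.11; ux=np.array([np.cos(a),np.sin(a)]); uy=np.array([-np.sin(a),np.cos(a)]); r=np.array([.5595,-.209])
q=r-ux*.08+uy*.004; print('pre',q,'ux',ux); goal((*q,.27),np.pi+a+np.pi/2)
goal((*q,.27),a)
E
```

```text
[0.63426656 0.04295271 0.27022093] [ 0.17873126 -0.06541391  0.04763278] 0.9977374662568118
top if seated [array([183.47830995, 131.9455819 ]), array([170.13242809, 229.25855678])]
pre [ 0.48042263 -0.19624191] ux [ 0.9939561 -0.1097783]
goal [ 0.4804 -0.1962  0.27  ] shift [ 0.0004 -0.2389 -0.1542] turn [ 0.112 -0.     0.001]
goal [ 0.4804 -0.1962  0.27  ] shift [ 0.0004 -0.2389 -0.1542] turn [-1.459e+00 -1.000e-03  0.000e+00]
```

View pics/w4.png

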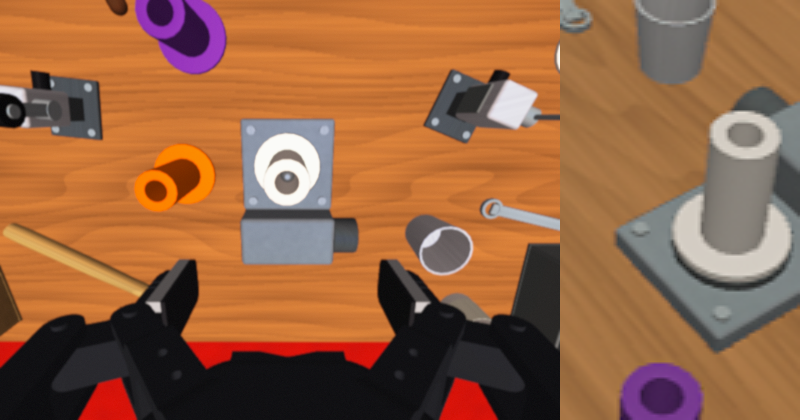

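The spool sits on the platter: in the side crop its top is at (183,135) against a predicted (183,132), and the flange at (172,234) against (170,229). Now over to the roller, fingers shut.

Emit:
jog_arm(
  rows=[
    [0,-0.035,-0.023,0.05,0,0,60],
    [0,-0.07,-0.046,0.112,0,0,0],
    [0,-0.105,-0.068,0.112,0,0,0],
    [0,-0.14,-0.091,0.112,0,0,0],
    [0,-0.175,-0.114,0.112,0,0,0],
    [0,-0.21,-0.136,0.112,0,0,0],
    [0,-0.237,-0.154,0.112,0,0,0],
    [0,-0.237,-0.154,0.112,0,0,0],
    [0.04,-0.237,-0.154,0.112,0,0,0],
    [0.08,-0.237,-0.154,0.112,0,0,0],
    [0.11,-0.237,-0.154,0.112,0,0,0],
    [0.128,-0.237,-0.154,0.112,0,0,0],
    [0.128,-0.237,-0.154,0.112,0,0,0],
    [0.128,-0.237,-0.154,0.112,0,0,0],
  ],
)

```text
time: 9.3
tool_pos: [0.4801, -0.1934, 0.1413]
tcp_rot: [0.087, 1.572, -0.086]
wrist_force: [1.4, 0.3, 0.1]
width: -0.001
```

```bash
python3 - <<'E'
from h import *
im,c=cam('wrist'); im2,c2=cam('side'); s=monitor.read_state(); print(s)
o=np.zeros((420,800,3),np.uint8); o[:,:560]=im; o[:,560:]=cv2.resize(im2[260:400,360:440],(240,420)); cv2.imwrite('pics/w5.png',o)
a=-.11; ux=np.array([np.cos(a),np.sin(a)]);uy=np.array([-np.sin(a),np.cos(a)]); d=s['tool_pos'][:2]-[.5595,-.209]; print('rel',d@ux,d@uy)
goal(s['tool_pos'],np.pi/2+a)
E
```

```text
{'time': 9.4, 'q': array([-4.31188637e-01,  8.54758196e-03,  1.99321791e+00, -5.27569541e-04,
        1.13836865e+00, -1.89177134e+00]), 'joint_vel': array([-0.00416071, -0.01299389, -0.01265168, -0.00089257, -0.00095563,
        0.00078953]), 'joint_torque': array([ 3.31620325e-02, -3.45547485e+01, -3.40428329e+01,  1.31511919e-03,
        4.26071906e-02,  2.70397337e-03]), 'tool_pos': array([ 0.48162332, -0.19436879,  0.14347884]), 'tcp_rot': array([ 0.08559545,  1.5678887 , -0.08713735]), 'wrist_force': array([ 0.40829256, -0.11024515,  0.11813337]), 'torque': array([1.41618365e-02, 4.41437791e-05, 6.41937497e-03]), 'width': -0.0005429537227456131}
rel -0.07901218902272761 0.005993608452447376
goal [ 0.4816 -0.1944  0.1435] shift [0. 0. 0.] turn [0.    0.001 0.001]
```

View pics/w5.png

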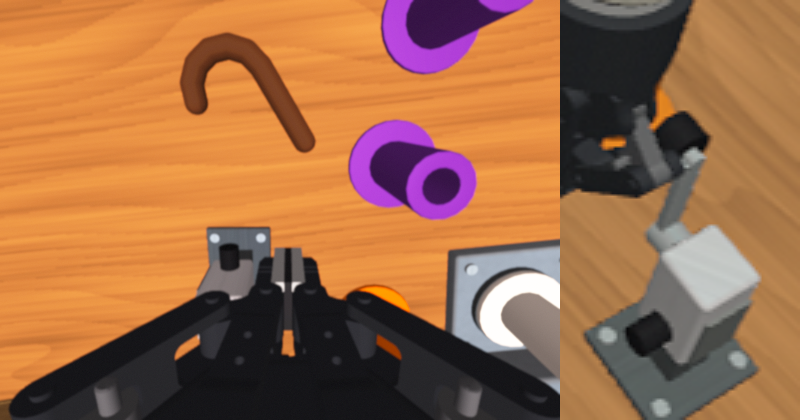

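Fingers shut in front of the roller, switch upright and nothing touched. Approaching along tool +z in steps.

Emit:
jog_arm(
  rows=[
    [0,0,0.02,0,0,0,0],
    [0,0,0.035,0,0,0,0],
    [0,0,0.045,0,0,0,0],
    [0,0,0.045,0,0,0,0],
    [0,0,0.045,0,0,0,0],
  ],
)

```text
time: 9.9
tool_pos: [0.5262, -0.1992, 0.1435]
tcp_rot: [0.085, 1.569, -0.087]
wrist_force: [-0.8, -0.0, 0.3]
width: 0.003
```

Emit:
jog_arm(
  rows=[
    [0,0,0.005,0,0,0,0],
    [0,0,0.01,0,0,0,0],
    [0,0,0.015,0,0,0,0],
    [0,0,0.02,0,0,0,0],
    [0,0,0.02,0,0,0,0],
    [0,0,0.02,0,0,0,0],
  ],
)

```text
time: 10.5
tool_pos: [0.546, -0.2014, 0.1436]
tcp_rot: [0.085, 1.569, -0.087]
wrist_force: [-1.6, 0.1, 1.5]
width: 0.0
```

```bash
cat >> h.py <<'E'
def rel():
    s=monitor.read_state(); a=-.11; ux=np.array([np.cos(a),np.sin(a)]);uy=np.array([-np.sin(a),np.cos(a)]); d=s['tool_pos'][:2]-[.5595,-.209]
    print(s['time'],'rel',d@ux,d@uy,'z',s['tool_pos'][2],'F',s['wrist_force'])
E
python3 -c "
from h import *
rel(); im2,c2=cam('side'); im,c=cam('top')
o=np.zeros((420,800,3),np.uint8); o[:,:400]=cv2.resize(im2[260:400,320:453],(400,420)); o[:,400:]=cv2.resize(im[150:290,370:503],(400,420)); cv2.imwrite('pics/s6.png',o)"
```

```text
10.5 rel -0.014205325169405472 0.006077927158903849 z 0.1435505647113053 F [-1.62657187  0.10949346  1.53509767]
```

View pics/s6.png

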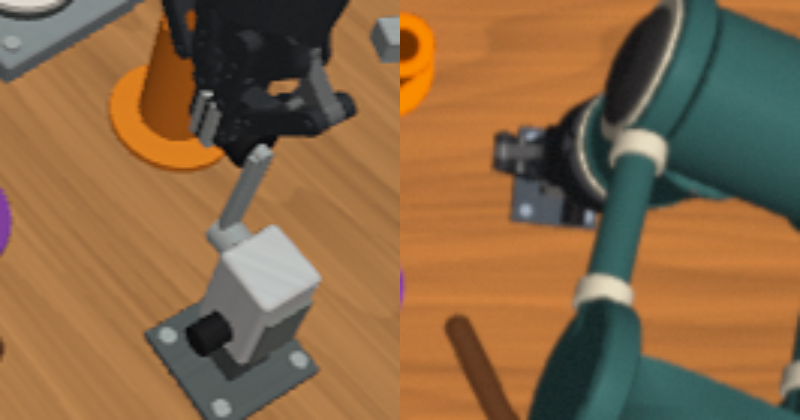

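The roller is against the fingers and the lever is slightly tipped (its end is at about (262,152) in the side crop). Continuing.

Emit:
jog_arm(
  rows=[
    [0,0,0.005,0,0,0,0],
    [0,0,0.01,0,0,0,0],
    [0,0,0.015,0,0,0,0],
    [0,0,0.02,0,0,0,0],
    [0,0,0.025,0,0,0,0],
    [0,0,0.025,0,0,0,0],
    [0,0,0.025,0,0,0,0],
  ],
)

```text
time: 11.3
tool_pos: [0.5713, -0.2042, 0.1439]
tcp_rot: [0.085, 1.568, -0.087]
wrist_force: [-1.9, 0.9, 4.3]
width: -0.007
```

```bash
python3 -c "
from h import *
rel(); im2,c2=cam('side')
o=cv2.resize(im2[270:370,350:450],(600,600),interpolation=cv2.INTER_CUBIC); cv2.imwrite('pics/s7.png',o)
a=-.11; ux=np.array([np.cos(a),np.sin(a),0]);uy=np.array([-np.sin(a),np.cos(a),0]); piv=np.array([.5595,-.209,.095])-uy*.012
for t in (0,.15,.3,.4,.5,.6,.7,.8):
  p=np.array(proj(c2,piv+.075*(np.sin(t)*ux+np.cos(t)*np.array([0,0,1])))); print(t,p.round(1),((p-[350,270])*6).round())
print('pivot',(np.array(proj(c2,piv))-[350,270])*6)"
```

```text
11.3 rel 0.011195084173143544 0.0060972440789222445 z 0.14392765813530675 F [-1.90939723  0.92779208  4.26946904]
0 [402.6 312.5] [316. 255.]
0.15 [407.8 309.9] [347. 240.]
0.3 [412.7 308.1] [376. 229.]
0.4 [415.6 307.3] [393. 224.]
0.5 [418.2 306.7] [409. 220.]
0.6 [420.5 306.5] [423. 219.]
0.7 [422.6 306.7] [435. 220.]
0.8 [424.2 307.1] [445. 222.]
pivot [258.29714479 399.93410008]
```

View pics/s7.png

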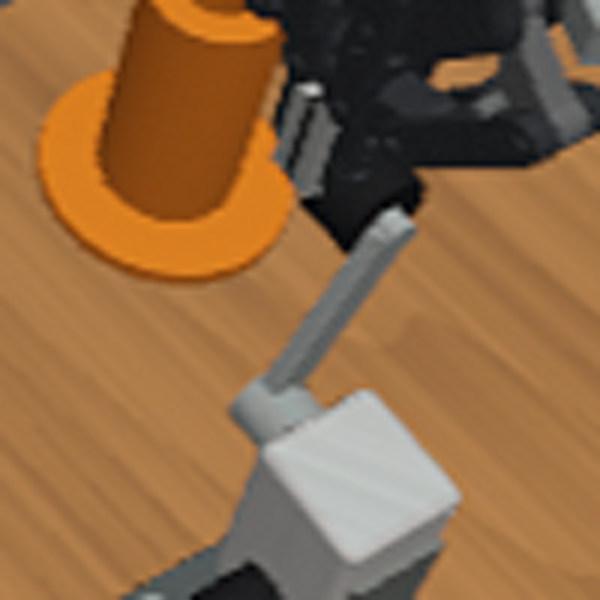

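The lever is at about 0.4 rad, but the upward reaction shows a finger link riding on top of the roller. I'll back off, raise 15 mm and push on an arc with the fingertips only, tracking the lever in the side view.

Emit:
jog_arm(
  rows=[
    [0,0,-0.02,0,0,0,0],
    [0,0,-0.04,0,0,0,0],
    [0,0,-0.045,0,0,0,0],
    [-0.008,0,-0.045,0,0,0,0],
    [-0.014,0,-0.045,0,0,0,0],
    [-0.014,0,-0.045,0,0,0,0],
  ],
)

```text
time: 11.95
tool_pos: [0.5283, -0.1999, 0.1597]
tcp_rot: [0.084, 1.565, -0.088]
wrist_force: [0.7, -0.2, 0.7]
width: -0.001
```

```bash
cat >> h.py <<'E'
def lever():
    im,c=cam('side'); hsv=cv2.cvtColor(im,cv2.COLOR_BGR2HSV)
    m=((hsv[...,1]<60)&(hsv[...,2]>85)).astype(np.uint8)
    m[334:]=0; m[:298]=0; m[:,:393]=0; m[:,430:]=0
    n,l,st,ce=cv2.connectedComponentsWithStats(m); i=min(range(1,n),key=lambda i:np.hypot(*(ce[i]-[408,322])) if st[i,4]>25 else 1e9)
    v,u=np.nonzero(l==i); vx,vy,x,y=cv2.fitLine(np.stack([u,v],1).astype(np.float32),cv2.DIST_HUBER,0,.01,.01).ravel()
    a=-.11; ux=np.array([np.cos(a),np.sin(a),0]);uy=np.array([-np.sin(a),np.cos(a),0]); pv=np.array([.5595,-.209,.095])-uy*.012
    P=np.array(proj(c,pv)); ts=np.arange(-.1,1.2,.01); D=np.array([proj(c,pv+.075*(np.sin(t)*ux+np.cos(t)*np.array([0,0,1])))-P for t in ts])
    ang=np.degrees(np.arctan2(-D[:,1],D[:,0])); obs=np.degrees(np.arctan2(abs(vy),vx*np.sign(-vy)))
    j=np.argmax(u-v); print('px',len(u),'bbox',st[i][:4],'obs deg',round(float(obs),1),'theta',ts[np.argmin(abs(ang-obs))].round(2),'end',u[j],v[j])
E
python3 -c "
from h import *
rel(); lever()"
```

```text
11.95 rel -0.03200722546382056 0.005623485693314689 z 0.1597298587364989 F [ 0.69423056 -0.16400122  0.66259409]
px 153 bbox [393 309  15  25] obs deg 68.5 theta -0.0 end 405 309
```

Emit:
jog_arm(
  rows=[
    [0,0,0.008,0,0,0,0],
    [0,0,0.016,0,0,0,0],
    [0.001,0,0.023,0,0,0,0],
    [0.003,0,0.03,0,0,0,0],
    [0.004,0,0.035,0,0,0,0],
    [0.004,0,0.035,0,0,0,0],
    [0.004,0,0.035,0,0,0,0],
  ],
)

```text
time: 12.7
tool_pos: [0.5626, -0.2034, 0.1549]
tcp_rot: [0.085, 1.567, -0.087]
wrist_force: [0.2, 0.6, 0.3]
width: 0.002
```

```bash
python3 -c "
from h import *
rel(); lever()"
```

```text
12.7 rel 0.0024339730075176452 0.005854116862470026 z 0.15485043209445792 F [0.17143508 0.62393236 0.32029428]
px 152 bbox [393 309  15  25] obs deg 68.9 theta -0.01 end 405 309
```

```bash
python3 -c "
from h import *
im2,c2=cam('side'); im,c=cam('wrist'); s=monitor.read_state()
o=np.zeros((560,800,3),np.uint8); o[:,:480]=cv2.resize(im2[250:390,340:460],(480,560),interpolation=cv2.INTER_CUBIC); o[:,480:]=cv2.resize(im[200:340,220:300],(320,560))
p=np.array(proj(c2,s['tool_pos'])); q=np.array(proj(c2,(.5595,-.209,.17)));print(p,q,(p-[340,250])*4,(q-[340,250])*4)
cv2.imwrite('pics/s8.png',o)"
```

```text
[394.60976141 308.70335042] [397.70255554 306.81905431] [218.43904565 234.81340166] [230.81022218 227.27621723]
```

View pics/s8.png

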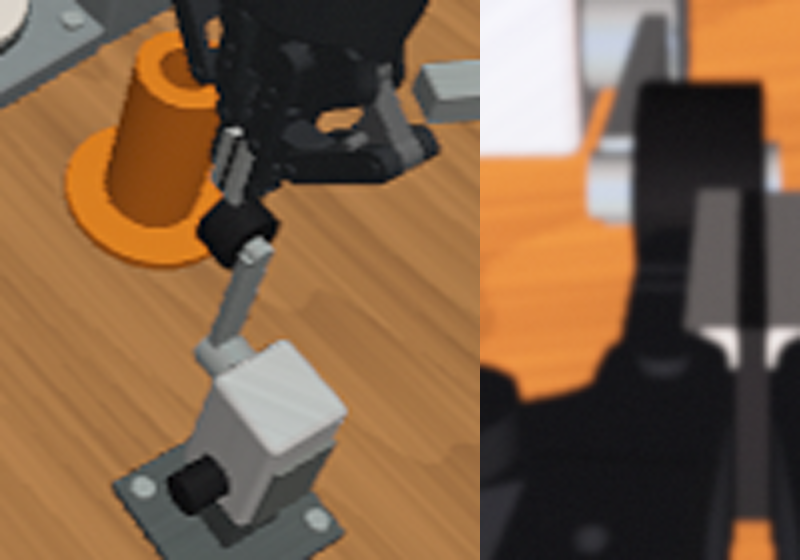

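```bash
python3 -c "
from h import *
im,c=cam('wrist'); im2,c2=cam('side'); s=monitor.read_state(); p=s['tool_pos']; print(p,c[:4])
f=lambda q:((np.array(proj(c,q))-[220,200])*4+[480,0]).round()
g=lambda q:((np.array(proj(c2,q))-[340,250])*4).round()
print('TCP',f(p),g(p)); 
for dz in(.01,.02,.03): print('TCP up',dz,f(p+[0,0,dz]),g(p+[0,0,dz]))
for d in((0,0,0),(0,.009,.015),(0,-.009,.015),(-.015,.009,0),(-.015,-.009,0),(.015,0,0)): q=np.array([.5595,-.209,.17])+d; print('roller',d,f(q),g(q))
"
```

```text
[ 0.56249544 -0.203555    0.15535297] (304.94298789449306, 304.94298789449306, 287.63086636647597, 207.98450438324022)
TCP [743. 151.] [219. 235.]
TCP up 0.01 [743. 177.] [224. 221.]
TCP up 0.02 [742. 205.] [229. 207.]
TCP up 0.03 [742. 237.] [234. 192.]
roller (0, 0, 0) [703. 174.] [231. 227.]
roller (0, 0.009, 0.015) [766. 213.] [222. 190.]
roller (0, -0.009, 0.015) [631. 226.] [256. 222.]
roller (-0.015, 0.009, 0) [754.  69.] [188. 229.]
roller (-0.015, -0.009, 0) [626.  83.] [221. 261.]
roller (0.015, 0, 0) [715. 268.] [256. 210.]
```

The last view shows the shut fingertips just above the roller: the real tip sits about 30 mm behind the nominal TCP. The roller itself is exactly where I expected. Backing off, going lower and approaching again.

Emit:
jog_arm(
  rows=[
    [0,0,-0.02,0,0,0,0],
    [0,0,-0.04,0,0,0,0],
    [0,0,-0.05,0,0,0,0],
    [0.015,0,-0.05,0,0,0,0],
    [0.028,0,-0.05,0,0,0,0],
    [0.028,0,-0.05,0,0,0,0],
    [0.028,0,-0.04,0,0,0,0],
    [0.028,0,-0.03,0,0,0,0],
    [0.028,0,-0.022,0,0,0,0],
    [0.028,0,-0.016,0,0,0,0],
    [0.028,0,-0.016,0,0,0,0],
  ],
)

```text
time: 14.05
tool_pos: [0.5474, -0.202, 0.1272]
tcp_rot: [0.084, 1.566, -0.087]
wrist_force: [-2.0, -1.0, -1.2]
width: 0.001
```

```bash
python3 -c "
from h import *
rel(); lever()"
```

```text
14.05 rel -0.012767266106160335 0.005667633432873658 z 0.12723159662383846 F [-1.95869585 -0.97905167 -1.18054012]
px 154 bbox [393 311  19  23] obs deg 58.1 theta 0.23 end 411 312
```

Emit:
jog_arm(
  rows=[
    [0.001,0,0.007,0,0,0,0],
    [0.003,0,0.014,0,0,0,0],
    [0.006,0,0.02,0,0,0,0],
    [0.009,0,0.025,0,0,0,0],
    [0.009,0,0.025,0,0,0,0],
  ],
)

```text
time: 14.6
tool_pos: [0.5714, -0.2044, 0.1171]
tcp_rot: [0.084, 1.569, -0.087]
wrist_force: [-4.7, 0.2, -1.4]
width: -0.003
```

```bash
python3 -c "
from h import *
rel(); lever()"
```

```text
14.6 rel 0.01129792445618658 0.0058328749875085325 z 0.11709486235246744 F [-4.69794817  0.22029133 -1.44913009]
px 190 bbox [393 309  29  25] obs deg 47.2 theta 0.62 end 421 309
```

Emit:
jog_arm(
  rows=[
    [0.003,0,0.005,0,0,0,0],
    [0.006,0,0.009,0,0,0,0],
    [0.009,0,0.013,0,0,0,0],
    [0.009,0,0.013,0,0,0,0],
    [0.009,0,0.013,0,0,0,0],
    [0.009,0,0.013,0,0,0,0],
  ],
)

```text
time: 15.25
tool_pos: [0.5824, -0.2056, 0.1076]
tcp_rot: [0.085, 1.572, -0.086]
wrist_force: [-6.9, 0.6, -0.4]
width: 0.001
```

```bash
python3 -c "
from h import *
rel(); lever()"
```

```text
15.25 rel 0.02242773503045213 0.005898838380954743 z 0.10761990265210174 F [-6.94537093  0.61485663 -0.38122662]
px 201 bbox [393 309  33  25] obs deg 44.6 theta 0.74 end 425 309
```

Both the geometry and the side view put the lever at about 0.74 rad. I'll add a few millimetres for margin, hold, then back off.

Emit:
jog_arm(
  rows=[
    [0.003,0,0.004,0,0,0,0],
    [0.003,0,0.004,0,0,0,0],
    [0.003,0,0.004,0,0,0,0],
    [0.003,0,0.004,0,0,0,0],
    [0.003,0,0.004,0,0,0,0],
  ],
)

```text
time: 15.8
tool_pos: [0.5845, -0.2058, 0.1039]
tcp_rot: [0.085, 1.575, -0.086]
wrist_force: [-7.0, -0.2, 0.2]
width: 0.003
```

```bash
python3 -c "
from h import *
rel(); lever()"
```

```text
15.8 rel 0.024496119114937355 0.005956527694159825 z 0.10388635331638388 F [-7.03438897 -0.15585706  0.23512358]
px 195 bbox [393 310  32  24] obs deg 42.4 theta 0.86 end 424 310
```

Emit:
jog_arm(
  rows=[
    [-0.004,0,-0.006,0,0,0,0],
    [-0.009,0,-0.013,0,0,0,0],
    [-0.014,0,-0.021,0,0,0,0],
    [-0.018,0,-0.029,0,0,0,0],
    [-0.022,0,-0.038,0,0,0,0],
    [-0.023,0,-0.05,0,0,0,0],
    [-0.023,0,-0.07,0,0,0,0],
    [-0.023,0,-0.1,0,0,0,0],
    [-0.05,0,-0.11,0,0,0,0],
    [-0.09,0,-0.11,0,0,0,0],
    [-0.13,0,-0.11,0,0,0,0],
    [-0.16,0,-0.11,0,0,0,0],
    [-0.16,0,-0.11,0,0,0,0],
    [-0.16,0,-0.11,0,0,0,0],
  ],
)

```text
time: 17.25
tool_pos: [0.477, -0.1941, 0.266]
tcp_rot: [0.084, 1.571, -0.087]
wrist_force: [-0.3, 0.2, -0.4]
width: -0.004
```

```bash
python3 -c "
from h import *
rel(); lever(); im,c=cam('side'); cv2.imwrite('pics/end.png',im)"
```

```text
17.25 rel -0.08360012477835486 0.005805344448445849 z 0.26601011215198417 F [-0.26270017  0.2220485  -0.36530535]
px 153 bbox [393 309  15  25] obs deg 68.3 theta -0.0 end 405 309
```

View pics/end.png

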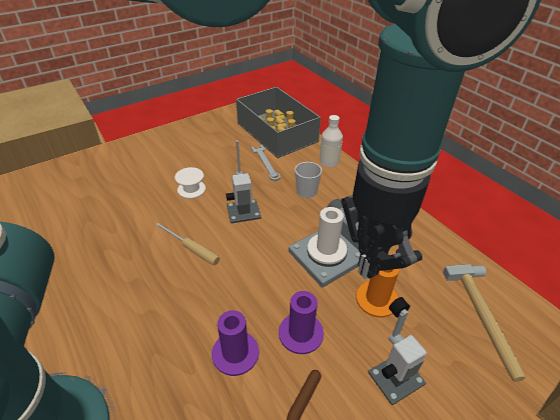

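Spool seated on the winder at (328,235), roller lever upright at (400,306), rod upright at (238,160), and the tin and short spool where they started. The gripper is clear.

```bash
python3 -c "
from h import *
print(finish_job())"
```

```text
the job is handed in; nothing more can be done
None
```

The tall spool is on the spindle and released, the roller switch has been pushed past its click point and let back, and the job is handed in at about 17 s.

**Spool:** I lowered it over the spindle until the platter pushed back with about 13 N, then let go. The side view afterwards put its top and flange within about 2 camera pixels of the fully-down position.

**Roller switch:**
- My first two approaches were at the wrong height, because the shut fingertips sat about 30 mm above where I took the TCP to be. The first tipped the lever to about 0.4 rad, short of the click. The second passed just over the roller without touching it.
- On the third, the lever went to about 0.75–0.85 rad, past the 0.6 click and short of the 1.05 limit. I held it there about 1 s and backed off, and it read 0.00 rad afterwards.
- At full push, geometry gave about 0.76 rad and the camera 0.86.
- The pushing force was about 7 N horizontally, or roughly 5 N along the lever's swing. That is a little low against the stated 5–6 N at the click. I could not observe the click directly.

**Everything else:** In the last picture the plain rod was upright, the tin and short spool were where they started, and the gripper was clear of everything.

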